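Lock the screwdriver in its cradle

TASK

Put the screwdriver away in the blue cradle: slide its shaft into the bore of the aluminium block until the tip bottoms, with the handle lying in the black V saddle. Then swing the red keeper bar over behind the handle by its black crank grip until it rests fully down in the steel catch fork, and let go. Do not knock over the dropper bottle or the sample jar.

Things in the scene. Friction and masses are not known exactly. Their poses are not given: they have to be found in the camera images.
- driver_handle (a point): Screwdriver, 187 mm long, lying: red and black round handle 96 mm long, up to 26 mm thick; coaxial steel shaft 6 mm thick, 92 mm long; about 70 g. This point is on the axis, 24 mm behind the handle's front end, 72 mm before its butt, 13 mm above the table as it lies; a good place to grip. Its -y axis runs along the shaft to the tip.
- driver_tip (a point): Tip of the screwdriver's shaft, on the axis, 115.5 mm from driver_handle.
- bore_mouth (a point): Centre of the mouth of the horizontal blind bore in the aluminium block (46 mm across, top at 58 mm) at one end of the fixed blue cradle (base plate 235 x 115 x 8 mm). Bore 13 mm wide, 3 mm chamfer, 22 mm deep, axis 45 mm above the table. Axes are the cradle's: +x points level into the bore (the way the shaft slides in), z up. With the tip at the bottom driver_handle is 93.5 mm back along -x.
- keeper_hinge (a point): Axis of the keeper's hinge, 45 mm above the table, at the cradle's end away from the bore: at (-174, -42, 0) mm from bore_mouth in the cradle's axes. The hinge axis runs along the cradle's x.
- catch (a point): The catch: slot of the steel fork that takes the keeper bar, at (-174, +32, 0) mm from bore_mouth in the cradle's axes, 45 mm above the table.
- keeper_grip (a point): Middle of the black crank pin (12 mm thick, 52 mm long, sticking out along the cradle's -x) on the free end of the red keeper bar: 94 mm from the hinge axis, 36 mm from the bar's middle plane. Closed, it is at (-210, +52, 0) mm from bore_mouth, cradle axes. Can be pinched from above, fingers closing along the cradle's y, and led round the arc over the hinge; it turns between the fingers.
- keeper (a joint): Angle of the keeper bar (rad): 0 = lying down in the catch fork (its stop), pointing along the cradle's +y; pi/2 = straight up; starts at 2.2 to 2.7, folded outward to the cradle's -y. Stiff hinge: it stays where it is left and takes about 1 N at the grip.
- bottle: Amber dropper bottle with a black bulb, standing, 33 mm in diameter, 102 mm tall; origin under its centre, z up. Must stay standing.
- jar: Clear sample jar with a red lid, standing, 57 mm in diameter, 75 mm tall; origin under its centre, z up. Must stay standing.
- saddle (a point): Where the handle's axis lies in the black V saddle, on the bore's axis: 154 mm back along the cradle's -x from bore_mouth, 45 mm above the table. The saddle is 12 mm long in x; its edges reach about 47 mm height and stand 42 mm apart. With the shaft home, the handle's butt is 4 mm in front of the closed keeper; a handle that is not home blocks it.
- driver: The screwdriver as a whole: origin under its middle (13 mm off its axis), -y towards the tip.

How it is judged:
On the way:
1. the screwdriver's shaft is bottomed in the bore while the keeper is still open (x of driver_tip in the frame of bore_mouth above 0.018 m and distance between driver_tip and bore_mouth below 0.026 m and value of joint keeper above 0.5 rad), for 0.2 s.
At the end, for the whole second after the job is handed in: The screwdriver lies at rest in the cradle, its tip within about 5 mm of the bottom of the bore and its axis within 0.12 rad of the bore's, and the keeper is down in its catch (within 0.07 rad of its stop) (x of driver_tip in the frame of bore_mouth above 0.017 m and distance between driver_tip and bore_mouth below 0.026 m and angle between the y axis of driver_tip and the x axis of bore_mouth, either way round below 0.12 rad and value of joint keeper below 0.07 rad and linear speed of driver below 0.02 m/s); the robot touches nothing.
It fails at once if the dropper bottle is knocked over (angle between bottle's own z axis and vertical above 0.6 rad).
It fails at once if the sample jar is knocked over (angle between jar's own z axis and vertical above 0.6 rad).
It also fails if it takes over 58 s, if anything falls off the work surface, if the arm or the gripper's body presses on something with over 40 N, if the wrist force passes 120 N, or if a joint passes its speed limit or range.

ROBOT

A 6-joint arm with a two-finger parallel gripper is mounted at the origin on a cart in front of the work surface, level with it; the furniture and walls round the work are solid. World frame = base frame: x ahead of the robot, y to its left, z up, the work surface at z = 0. Lengths are in m, angles in rad, forces in N, time in s.
With the tool pointing down it reaches from about 0.375 to 0.9 m from the base axis. Payload 3.1 kg.
Tool frame: the origin (TCP) lies between the finger pads; the fingertips stand 17 mm ahead of it and the grasp point (between the pads) lies 2 mm behind it; z points along the fingers, y is the line along which they close (so a half turn about z gives the same grasp; the last joint's range is limited). The gripper opens to 85 mm and grips with 20 to 120 N. Pads are 22 mm wide; open, the fingers measure 114 mm over their backs; the gripper's body (76 mm by 85 mm) begins 54 mm behind the grasp point. The pads swing forward as they close: fully open they stand 13 mm farther back than shut.
Start: joints at [-1.375, 0.527, 1.433, -0, 1.181, -0.178], TCP at [0.229, -0.582, 0.248] pointing down, gripper open.
Joint ranges: [-3.08, 3.08], [-0.75, 2.2], [0.22, 2.44], [-1.43, 4.57], [0, 2.65], [-2.85, 2.85]. Speed limits (rad/s): [2.79, 2.79, 3.14, 3.14, 3.14, 3.14].

INTERFACE

Orientations are given as a unit quaternion [x, y, z, w].
In Python, from station import sense, vision, order gives the robot as it stands.
- The arm moves only by the shell command python3 -m crank 'ROWS' [OPENING] [FORCE]. ROWS is JSON, a list of rows, each an object with "dp": the shift along the world's x, y, z in units of 30 mm (1.0 is 30 mm), a list of three; "angular": the turn, a rotation vector about the world's x, y, z in degrees, a list of three. In form: [{"dp": [dx, dy, dz], "angular": [ax, ay, az]}, ...]. A call has 1 to 20 rows; each row shifts and turns the commanded pose from where the row before left it; what a row does not reach is not made up. A row lasts 1/10 s, in which the tool goes at most 50 mm and 8.59 degrees, less where a joint would pass 70% of its speed; a pose out of reach is approached as far as the arm can. A call is refused whole if a number of a shift passes 1 or a number of a turn 8.59, either way. A call with a gripper value outside its range is refused whole. OPENING is the closure, from 0 (fully open) to 1 (shut), set as the call begins (- or left out, the last holds). The fingers move at their own pace and stop on an object; FORCE is the grip in N (left out, the last holds). Time passes only in rows, so rows that do not move let the fingers close. It gives the time, the measured TCP pose, the force, the opening and the grip force at its end, in the units of the state.
- sense(): the state, without advancing time (a new reading comes with each control period).
- vision.snapshot(name): name is "scene" or "side" or "wrist"; returns a dict with "image" (384x512x3 uint8, blue, green, red), "range_z" (384x512 float32, m along the optical axis (not along the pixel's ray), 0 where there is no reading), "mtx" (3x3 intrinsics, pixels), "pose" (4x4, takes a point from camera to world coordinates); the wrist camera has in their place "mount" (4x4, takes a point from camera to tool coordinates, whose origin is the TCP and whose axes are the flange's). Camera axes: x right, y down, z forward; pixel columns grow to the right and rows downward; lengths in m; the calibration is good to about 2 mm. A picture is of the moment at which its call begins: read the wrist's pose just before it.
- order.sign_off(): hands the job in; it is judged then, once.
The state is a dict: "t": time; "q": joint angles; "qd": joint speeds; "tau": joint torques, N m; "tcp_pos": TCP position; "tool_rot": TCP orientation; "force": force on the tool from outside, world axes, zero at the start; "ft_torque": the same for the moment, N m; "finger_gap": opening from 0.0 (shut) to 1.0 (fully open); "gripper_force": force on a finger pad.
Only numpy, scipy, OpenCV 4.12 (cv2) and the standard library are available. Lean on these libraries where they do the work, as an engineer would, in place of code of your own. Each camera call takes 0.05 s, during which the arm holds its last target. There are 200 camera calls.

## Working session

There is one attempt and no reset: what is moved stays moved. The work goes in short steps, Python scripts to look and compute and a shell command to move; the robot and the scene stay as the last step left them, time stands still between calls to the robot, and variables do not carry over. Pictures are saved under pics/ and viewed, at most 10 in all, crops included, and the job is handed in when it is done.

```bash
mkdir -p pics
cat > h.py <<'E'
import numpy as np, cv2
from scipy.spatial.transform import Rotation as R
from station import sense, vision, order
def snap(n):
    s=sense(); d=vision.snapshot(n)
    if 'pose' in d: T=np.array(d['pose'])
    else:
        W=np.eye(4); W[:3,:3]=R.from_quat(s['tool_rot']).as_matrix(); W[:3,3]=s['tcp_pos']; T=W@np.array(d['mount'])
    K=np.array(d['mtx']); z=d['range_z']; v,u=np.mgrid[:z.shape[0],:z.shape[1]]
    c=np.stack([(u-K[0,2])/K[0,0]*z,(v-K[1,2])/K[1,1]*z,z],-1)
    P=c@T[:3,:3].T+T[:3,3]; P[z==0]=np.nan
    return d['image'],P,T,K
E
python3 - <<'E'
from h import *
s=sense(); print(s)
for n in ('scene','side'):
    i,P,T,K=snap(n); np.savez('pics/'+n,i=i,P=P,T=T,K=K); cv2.imwrite(f'pics/{n}.png',cv2.resize(i,(768,576))); print(T[:3,3],T[:3,2])
E
```

```text
{'t': 0.0, 'q': array([-1.37447880e+00,  5.28462295e-01,  1.43389963e+00,  2.23219103e-05,
        1.18141013e+00, -1.78522180e-01]), 'qd': array([-0.00151816, -0.00084604, -0.00076052,  0.00031593, -0.00299659,
       -0.00051675]), 'tau': array([ 7.04891263e-04, -4.42351770e+01, -1.78023612e+01, -6.48348737e-05,
        8.48212367e-03, -2.75324425e-06]), 'tcp_pos': array([ 0.2287123 , -0.58091835,  0.24733682]), 'tool_rot': array([ 9.82488458e-01,  1.86320269e-01,  6.24744076e-07, -1.08975205e-03]), 'force': array([0.60492929, 0.50353101, 0.16786543]), 'ft_torque': array([-0.04991974, -0.00616761,  0.06484758]), 'gripper_force': 0.0, 'finger_gap': 0.9963412467359164}
[-0.07083352  0.68155152  0.59085106] [ 0.60689531 -0.58587575 -0.53705464]
[0.39001219 1.04641906 0.89777126] [ 0.09721084 -0.75382963 -0.64983916]
```

View pics/scene.png

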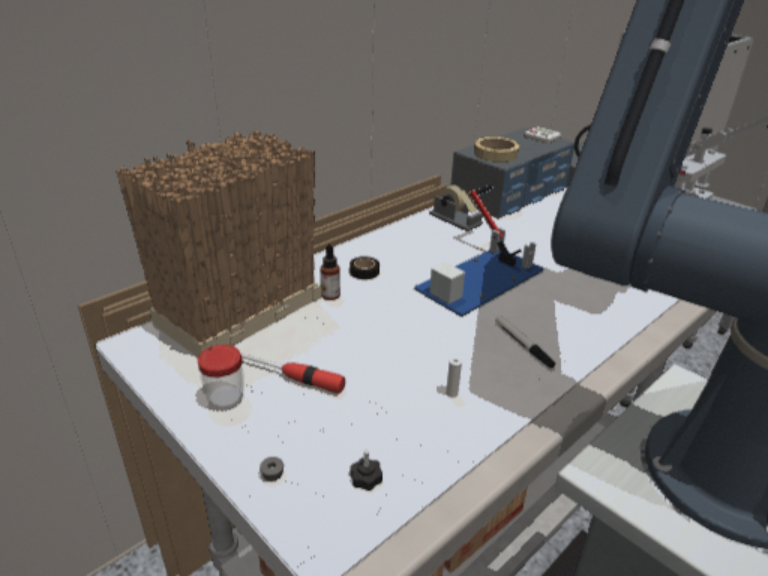

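View pics/side.png

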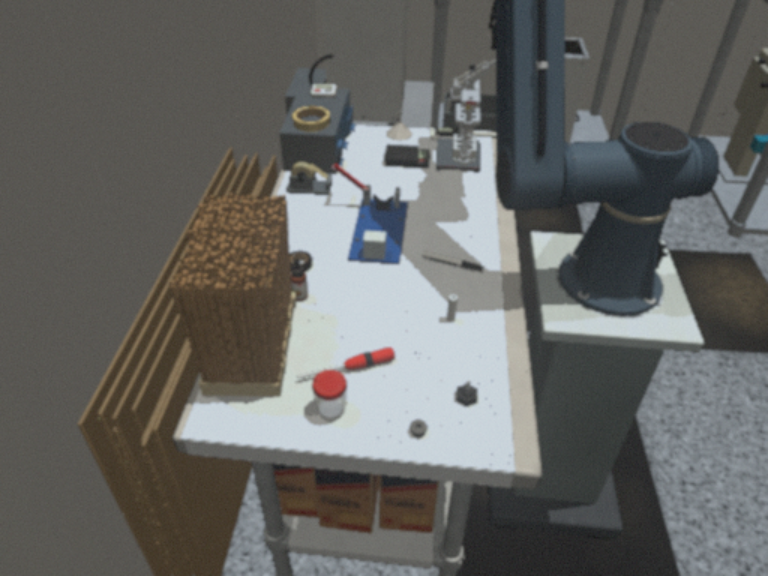

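The scene view (768x576) shows the driver's handle at about (313,376) with its shaft running behind the jar (222,375). The bottle is at (331,275) and the cradle at (480,278): block (447,283), red keeper (485,212) folded away from the robot. The side view agrees.

Run:
```python
from h import *
for n in ('scene','side'):
    d=np.load(f'pics/{n}.npz'); i,P=d['i'],d['P']; hsv=cv2.cvtColor(i,cv2.COLOR_BGR2HSV).astype(int)
    H,S,V=hsv[...,0],hsv[...,1],hsv[...,2]; z=P[...,2]
    print('==',n)
    def rep(name,m):
        p=P[m]; 
        if len(p)<3: print(name,len(p)); return
        c=np.median(p,0); u,s,vt=np.linalg.svd(p-p.mean(0),full_matrices=False); a=vt[0]; pr=(p-c)@a
        print(name,len(p),'med',c.round(4),'axis',a.round(3),'ext',(pr.min().round(3),pr.max().round(3)),'z',p[:,2].min().round(3),p[:,2].max().round(3),'end',(c+a*pr.min()).round(3),(c+a*pr.max()).round(3))
    red=((H<8)|(H>172))&(S>140)&(V>60)
    v,u=np.mgrid[:384,:512]
    box=lambda a,b,c,e:(u>=a/1.5)&(u<=b/1.5)&(v>=c/1.5)&(v<=e/1.5)
    if n=='scene': hb,lb,kb,bb,jb=box(275,350,355,400),box(190,250,340,370),box(465,510,180,250),box(315,345,240,305),box(410,550,240,315)
    else: hb,lb,kb,bb,jb=box(340,400,340,375),box(305,350,365,400),box(325,375,160,195),box(288,312,250,305),box(340,415,190,270)
    rep('handle',red&hb); rep('lid',red&lb&(z>.06)); rep('keeper',red&kb); rep('bottle',bb&(z>.02)&(z<.11)&(V<110)); 
    blue=(H>105)&(H<125)&(S>150)&jb&(abs(z-.008)<.008); rep('plate',blue)
    if blue.sum()>5:
        r=cv2.minAreaRect(P[blue][:,:2].astype(np.float32)*1000); print(r); print(cv2.boxPoints(r).round(0).tolist())
    blk=jb&(abs(z-.058)<.004)&(S<60); rep('blktop',blk)
    if blk.sum()>5: print(cv2.minAreaRect(P[blk][:,:2].astype(np.float32)*1000))
    # shaft
    sh=(box(235,285,350,375) if n=='scene' else box(295,347,362,382))&(z>.008)&(z<.03)&~red; rep('shaft',sh)
```

```text
== scene
handle 362 med [0.4607 0.2865 0.0212] axis [-0.9   -0.435 -0.01 ] ext (np.float64(-0.061), np.float64(0.033)) z 0.005 0.029 end [0.516 0.313 0.022] [0.431 0.272 0.021]
lid 415 med [0.5274 0.3958 0.0755] axis [-0.903 -0.429 -0.037] ext (np.float64(-0.03), np.float64(0.026)) z 0.066 0.079 end [0.554 0.409 0.077] [0.504 0.385 0.075]Traceback (most recent call last):
  File "<stdin>", line 16, in <module>
  File "<stdin>", line 9, in rep
    u, s, vh = gufunc(a, signature=signature)
               ~~~~~~^^^^^^^^^^^^^^^^^^^^^^^^
    raise LinAlgError("SVD did not converge")
numpy.linalg.LinAlgError: SVD did not converge
```

Run:
```python
from h import *
for n in ('scene','side'):
    d=np.load(f'pics/{n}.npz'); i,P=d['i'],d['P']; hsv=cv2.cvtColor(i,cv2.COLOR_BGR2HSV).astype(int)
    H,S,V=hsv[...,0],hsv[...,1],hsv[...,2]; z=P[...,2]
    print('==',n)
    def rep(name,m):
        p=P[m]; p=p[np.isfinite(p).all(1)]
        if len(p)<3: print(name,len(p)); return
        c=np.median(p,0); u,s,vt=np.linalg.svd(p-p.mean(0),full_matrices=False); a=vt[0]; pr=(p-c)@a
        print(name,len(p),'med',c.round(4),'axis',a.round(3),'z',p[:,2].min().round(3),p[:,2].max().round(3),'end',(c+a*np.percentile(pr,2)).round(3),(c+a*np.percentile(pr,98)).round(3))
    red=((H<8)|(H>172))&(S>140)&(V>60)
    v,u=np.mgrid[:384,:512]
    box=lambda a,b,c,e:(u>=a/1.5)&(u<=b/1.5)&(v>=c/1.5)&(v<=e/1.5)
    if n=='scene': hb,lb,kb,bb,jb=box(275,350,355,400),box(190,250,340,370),box(465,510,180,250),box(315,345,240,305),box(410,550,240,315)
    else: hb,lb,kb,bb,jb=box(340,400,340,375),box(305,350,365,400),box(325,375,160,195),box(288,312,250,305),box(340,415,190,270)
    rep('handle',red&hb); rep('lid',red&lb&(z>.06)); rep('keeper',red&kb); rep('bottle',bb&(z>.02)&(z<.11)&(V<110)); 
    blue=(H>105)&(H<125)&(S>150)&jb&(abs(z-.008)<.008); rep('plate',blue)
    if blue.sum()>5:
        r=cv2.minAreaRect(P[blue][:,:2].astype(np.float32)*1000); print(r); print(cv2.boxPoints(r).round(0).tolist())
    blk=jb&(abs(z-.058)<.004)&(S<60); rep('blktop',blk)
    if blk.sum()>5: print(cv2.minAreaRect(P[blk][:,:2].astype(np.float32)*1000))
    sh=(box(235,285,350,375) if n=='scene' else box(295,347,362,382))&(z>.008)&(z<.03)&~red; rep('shaft',sh)
```

```text
== scene
handle 362 med [0.4607 0.2865 0.0212] axis [-0.9   -0.435 -0.01 ] z 0.005 0.029 end [0.51  0.31  0.022] [0.432 0.272 0.021]
lid 415 med [0.5274 0.3958 0.0755] axis [-0.903 -0.429 -0.037] z 0.066 0.079 end [0.551 0.407 0.077] [0.505 0.385 0.075]
keeper 92 med [ 0.5802 -0.213   0.0847] axis [-0.782  0.011 -0.623] z 0.044 0.11 end [ 0.612 -0.213  0.11 ] [ 0.533 -0.212  0.047]
bottle 248 med [0.633  0.1274 0.0601] axis [ 0.097 -0.112  0.989] z 0.02 0.103 end [0.629 0.132 0.022] [0.637 0.123 0.1  ]
plate 545 med [ 0.4893 -0.0965  0.0085] axis [-0.301  0.954 -0.001] z 0.004 0.012 end [ 0.521 -0.198  0.009] [ 0.46  -0.005  0.008]
((495.5393981933594, -113.0540542602539), (225.10813903808594, 108.54557037353516), 89.28182983398438)
[[440.0, -225.0], [548.0, -226.0], [551.0, -1.0], [443.0, 0.0]]
blktop 163 med [ 0.4973 -0.0229  0.0581] axis [0.174 0.985 0.01 ] z 0.054 0.061 end [ 0.463 -0.216  0.056] [ 0.5   -0.004  0.058]
((492.5619201660156, -115.12995910644531), (222.32086181640625, 48.89344024658203), 85.55792236328125)
shaft 85 med [0.5478 0.3198 0.0162] axis [-0.92  -0.391  0.0
[... 393 characters left out ...]
02 0.109 end [0.639 0.202 0.098] [0.64  0.077 0.034]
plate 14 med [ 0.5343 -0.1191  0.0074] axis [-0.4    0.917 -0.002] z 0.005 0.009 end [ 0.561 -0.18   0.008] [0.482 0.    0.007]
((525.7529907226562, -85.23574829101562), (82.865478515625, 205.3180389404297), 26.396162033081055)
[[443.0, -12.0], [534.0, -196.0], [609.0, -159.0], [517.0, 25.0]]
blktop 103 med [ 0.4995 -0.0241  0.0574] axis [0.237 0.971 0.012] z 0.054 0.062 end [ 0.494 -0.047  0.057] [ 0.504 -0.006  0.058]
((492.38446044921875, -106.8327407836914), (203.96307373046875, 46.278724670410156), 84.86412048339844)
shaft 70 med [0.564  0.3249 0.0152] axis [ 0.918  0.396 -0.021] z 0.01 0.02 end [0.518 0.305 0.016] [0.599 0.34  0.014]
```

```bash
python3 -m crank '[{"dp":[0.5,0.95,0.1],"angular":[0,0,0]},{"dp":[0.5,0.95,0.1],"angular":[0,0,0]},{"dp":[0.5,0.95,0.1],"angular":[0,0,0]},{"dp":[0.5,0.95,0.1],"angular":[0,0,0]},{"dp":[0.5,0.95,0.1],"angular":[0,0,0]},{"dp":[0.5,0.95,0.1],"angular":[0,0,0]},{"dp":[0.5,0.95,0.1],"angular":[0,0,0]},{"dp":[0.5,0.95,0.1],"angular":[0,0,0]},{"dp":[0.5,0.95,0.1],"angular":[0,0,0]},{"dp":[0.5,0.95,0.1],"angular":[0,0,0]},{"dp":[0.5,0.95,0.1],"angular":[0,0,0]},{"dp":[0.5,0.95,0.1],"angular":[0,0,0]},{"dp":[0.5,0.95,0.1],"angular":[0,0,0]},{"dp":[0.5,0.95,0.1],"angular":[0,0,0]},{"dp":[0.5,0.95,0.1],"angular":[0,0,0]},{"dp":[0.5,0.95,0.1],"angular":[0,0,0]},{"dp":[0,0,0],"angular":[0,0,0]},{"dp":[0,0,0],"angular":[0,0,0]},{"dp":[0,0,0],"angular":[0,0,0]}]' 0.35 40
python3 - <<'E'
from h import *
i,P,T,K=snap('wrist'); np.savez('pics/w1',i=i,P=P,T=T,K=K); cv2.imwrite('pics/w1.png',cv2.resize(i,(768,576))); print(T.round(3))
E
```

```text
t: 2.0
tcp_pos: [0.4683, -0.1261, 0.296]
tool_rot: [0.983, 0.186, -0.0, -0.0]
force: [-0.2, 0.2, -0.7]
finger_gap: 0.649
gripper_force: 0.0
[[ 0.366 -0.897 -0.249  0.532]
 [-0.931 -0.353 -0.097 -0.102]
 [-0.001  0.267 -0.964  0.422]
 [ 0.     0.     0.     1.   ]]
```

View pics/w1.png

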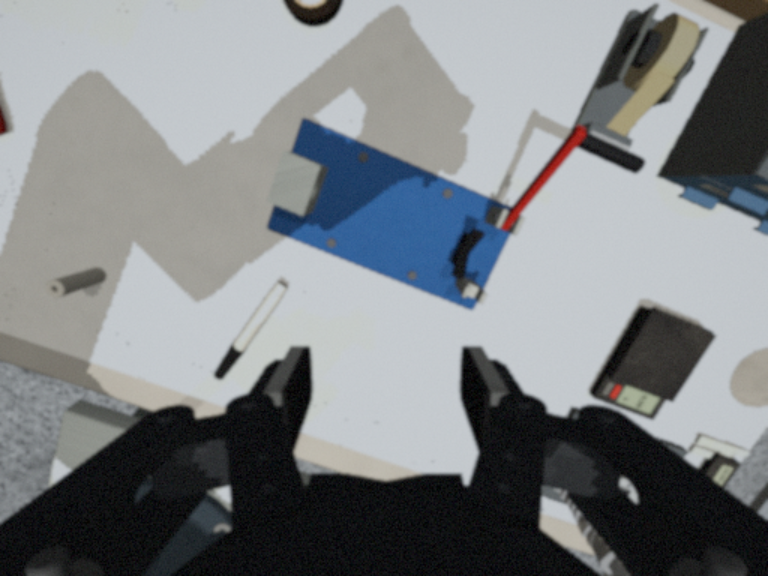

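The wrist view shows the plate with corners near (303,120), (268,228), (473,307) and (515,205). The block top is at (293,185), the V saddle at (468,255), the fork at (472,292), the keeper bar from (510,222) to (582,130), and the crank pin at (612,150). A tape dispenser stands close beyond the bar's end at (625,80).

Run:
```python
from h import *
d=np.load('pics/w1.npz'); i,P,T,K=[d[k] for k in 'iPTK']; hsv=cv2.cvtColor(i,cv2.COLOR_BGR2HSV).astype(int)
H,S,V=hsv[...,0],hsv[...,1],hsv[...,2]; z=P[...,2]; v,u=np.mgrid[:384,:512]
box=lambda a,b,c,e:(u>=a/1.5)&(u<=b/1.5)&(v>=c/1.5)&(v<=e/1.5)
blue=(H>100)&(H<130)&(S>120)&box(240,540,100,320)&(abs(z-.008)<.01)
print(blue.sum(),np.nanmedian(z[blue]))
n,l,st,_=cv2.connectedComponentsWithStats(blue.astype(np.uint8)); blue=l==1+np.argmax(st[1:,4])
r=cv2.minAreaRect(P[blue][:,:2].astype(np.float32)*1000); print(r,cv2.boxPoints(r).round(1).tolist())
blk=box(255,335,140,230)&(abs(z-.058)<.006)
p=P[blk]; print('blk',blk.sum(),np.median(p,0).round(4),cv2.minAreaRect(p[:,:2].astype(np.float32)*1000), 'z',np.median(p[:,2]))
print(cv2.boxPoints(cv2.minAreaRect(p[:,:2].astype(np.float32)*1000)).round(1).tolist())
red=((H<8)|(H>172))&(S>140)&(V>60)&box(490,600,110,245); p=P[red]; p=p[np.isfinite(p).all(1)]
o=np.argsort(p[:,0]); print('bar',p[o[:8]].mean(0).round(4),p[o[-8:]].mean(0).round(4),np.median(p,0).round(4))
pin=box(575,650,130,180)&(V<70)&(z>.05); p=P[pin]; print('pin',len(p),np.median(p,0).round(4)); 
o=np.argsort(p[:,1]); print(p[o[:6]].mean(0).round(4),p[o[-6:]].mean(0).round(4))
fk=box(455,490,280,305)&(z>.03)&(z<.08); p=P[fk]; print('fork',len(p),np.median(p,0).round(4))
sd=box(450,490,230,280)&(z>.03)&(z<.08)&(V<80); p=P[sd]; print('saddle',len(p),p.min(0).round(4),p.max(0).round(4),np.median(p,0).round(4))
td=box(575,705,5,135)&(z>.02)&~red; p=P[td]; print('disp',len(p),np.percentile(p,2,axis=0).round(3),np.percentile(p,98,axis=0).round(3))
for q in ((580,110),(600,125),(630,130),(610,60),(680,40),(665,160),(690,120)): print(q,P[int(q[1]/1.5),int(q[0]/1.5)].round(3))
```

```text
9166 0.008443306564247244
((499.9523620605469, -121.53053283691406), (229.4723358154297, 110.4476318359375), 89.28856658935547) [[443.29998779296875, -235.60000610351562], [553.7000122070312, -236.89999389648438], [556.5999755859375, -7.5], [446.20001220703125, -6.099999904632568]]
blk 980 [ 0.5016 -0.0262  0.0585] ((500.8239440917969, -26.05261993408203), (34.244285583496094, 46.07835006713867), 89.21485137939453) z 0.058474326590322284
[[477.6000061035156, -42.900001525878906], [523.5999755859375, -43.5], [524.0999755859375, -9.199999809265137], [478.0, -8.600000381469727]]
bar [ 0.534  -0.2191  0.0465] [ 0.6239 -0.2275  0.0893] [ 0.5863 -0.2172  0.0915]
pin 394 [ 0.6105 -0.2476  0.1109]
[ 0.6111 -0.2712  0.1107] [ 0.609  -0.2243  0.1109]
fork 168 [ 0.4674 -0.2172  0.0442]
saddle 232 [ 0.4725 -0.2065  0.03  ] [ 0.5225 -0.1904  0.0479] [ 0.4937 -0.1963  0.0396]
disp 3473 [ 0.643 -0.349  0.022] [ 0.733 -0.247  0.075]
(580, 110) [ 0.661 -0.249  0.005]
(600, 125) [ 0.648 -0.263  0.032]
(630, 130) [ 0.665 -0.305 -0.   ]
(610, 60) [ 0.701 -0.248  0.022]
(680, 40) [ 0.711 -0.272  0.073]
(665, 160) [ 0.652 -0.35   0.003]
(690, 120) [ 0.689 -0.349  0.01 ]
```

```bash
python3 - <<'E'
from h import *
for n in('scene','side'):
    P=np.load(f'pics/{n}.npz')['P'].reshape(-1,3); m=(P[:,2]>.08)&(P[:,2]<.6)&(P[:,0]>.4)&(P[:,0]<1)&(P[:,1]>.0)&(P[:,1]<.7); p=P[m]
    print(np.percentile(p,[1,50,99],axis=0).round(3)); q=p[(p[:,2]>.12)]; print('tall',np.percentile(q,[1,99],axis=0).round(3))
E
python3 -m crank '[{"dp":[0,1,0],"angular":[0,0,0]},{"dp":[0,1,0],"angular":[0,0,0]},{"dp":[0,1,0],"angular":[0,0,0]},{"dp":[0,1,0],"angular":[0,0,0]},{"dp":[0,1,0],"angular":[0,0,0]},{"dp":[0,1,0],"angular":[0,0,0]},{"dp":[0,1,0],"angular":[0,0,0]},{"dp":[0,1,0],"angular":[0,0,0]},{"dp":[0,1,0],"angular":[0,0,0]},{"dp":[0,1,0],"angular":[0,0,0]},{"dp":[0,1,0],"angular":[0,0,0]},{"dp":[0,1,0],"angular":[0,0,2.5]},{"dp":[0,1,0],"angular":[0,0,0]},{"dp":[0,0.5,0],"angular":[0,0,0]},{"dp":[0,0,0],"angular":[0,0,0]},{"dp":[0,0,0],"angular":[0,0,0]},{"dp":[0,0,0],"angular":[0,0,0]}]'
python3 - <<'E'
from h import *
i,P,T,K=snap('wrist'); np.savez('pics/w2',i=i,P=P,T=T,K=K); cv2.imwrite('pics/w2.png',cv2.resize(i,(768,576))); print(T.round(3))
E
```

```text
[[0.616 0.148 0.083]
 [0.639 0.308 0.21 ]
 [0.768 0.392 0.271]]
tall [[0.615 0.149 0.122]
 [0.769 0.392 0.272]]
[[0.616 0.149 0.084]
 [0.686 0.354 0.252]
 [0.773 0.391 0.271]]
tall [[0.616 0.152 0.124]
 [0.774 0.391 0.271]]
t: 3.75
tcp_pos: [0.4689, 0.2779, 0.2962]
tool_rot: [0.978, 0.207, -0.0, 0.0]
force: [0.3, -0.1, 0.1]
finger_gap: 0.65
gripper_force: 0.0
[[ 0.405 -0.881 -0.244  0.531]
 [-0.914 -0.39  -0.108  0.305]
 [-0.     0.267 -0.964  0.422]
 [ 0.     0.     0.     1.   ]]
```

View pics/w2.png

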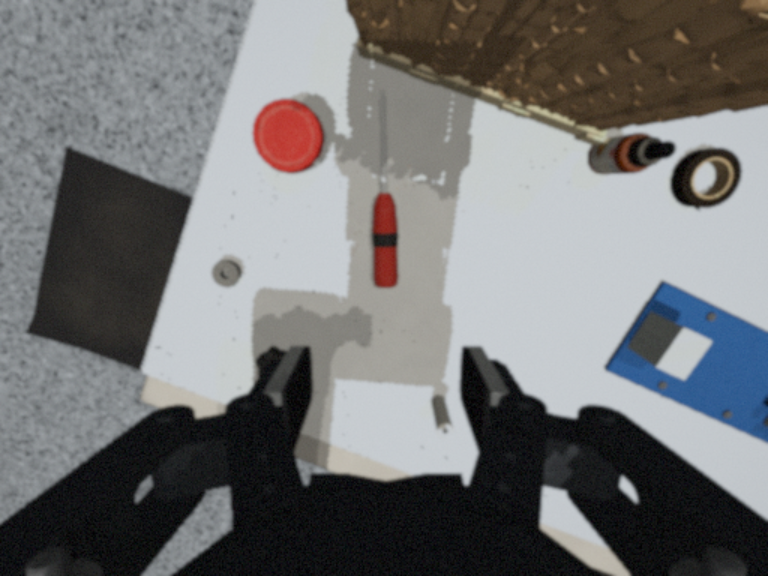

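The wrist view shows the handle vertical from (385,195) to (386,287), with the shaft up to (382,92). The jar lid is at (288,135), the bottle at (635,155), and the brush stack lies beyond the tip.

Run:
```python
from h import *
d=np.load('pics/w2.npz'); i,P,T,K=[d[k] for k in 'iPTK']; z=P[...,2]; v,u=np.mgrid[:384,:512]
box=lambda a,b,c,e:(u>=a/1.5)&(u<=b/1.5)&(v>=c/1.5)&(v<=e/1.5)
m=box(360,412,180,300)&(z>.009)&(z<.035); p=P[m]; r=cv2.minAreaRect(p[:,:2].astype(np.float32)*1000); print(m.sum(),r,cv2.boxPoints(r).round(1).tolist(),np.percentile(p[:,2],98))
m=box(372,395,85,200)&(z>.007)&(z<.025); q=P[m]; print('shaft',m.sum(),np.median(q,0).round(4))
A=np.vstack([p,q])[:,:2]; c=A.mean(0); a=np.linalg.svd(A-c,full_matrices=False)[2][0]; a*=np.sign(a[0]); pr=(A-c)@a
print('axis',a.round(4),np.degrees(np.arctan2(a[1],a[0])),'tip',(c+a*pr.max()).round(4),'butt',(c+a*pr.min()).round(4),np.ptp(pr))
print('grip from tip',(c+a*(pr.max()-.1155)).round(4),'from butt',(c+a*(pr.min()+.072)).round(4))
```

```text
1040 ((483.3045654296875, 286.3998718261719), (105.6128158569336, 25.55408477783203), 24.297225952148438) [[429.8999938964844, 276.29998779296875], [440.3999938964844, 253.0], [536.7000122070312, 296.5], [526.2000122070312, 319.79998779296875]] 0.0274267004902745
shaft 325 [0.5528 0.3187 0.0163]
axis [0.908  0.4189] 24.763465936109604 tip [0.6036 0.3414] butt [0.4355 0.2639] 0.18514341458165734
grip from tip [0.4987 0.293 ] from butt [0.5009 0.294 ]
```

```bash
python3 -m crank '[{"dp":[0.5,0.25,0],"angular":[0,0,0.5]},{"dp":[0.5,0.25,-0.5],"angular":[0,0,0]},{"dp":[0,0,-0.8],"angular":[0,0,0]},{"dp":[0,0,-0.8],"angular":[0,0,0]},{"dp":[0,0,-0.8],"angular":[0,0,0]},{"dp":[0,0,-0.8],"angular":[0,0,0]},{"dp":[0,0,-0.8],"angular":[0,0,0]},{"dp":[0,0,-0.8],"angular":[0,0,0]},{"dp":[0,0,-0.8],"angular":[0,0,0]},{"dp":[0,0,-0.8],"angular":[0,0,0]},{"dp":[0,0,-0.8],"angular":[0,0,0]},{"dp":[0,0,-0.6],"angular":[0,0,0]},{"dp":[0,0,-0.4],"angular":[0,0,0]},{"dp":[0,0,-0.4],"angular":[0,0,0]},{"dp":[0,0,0],"angular":[0,0,0]},{"dp":[0,0,0],"angular":[0,0,0]}]'
```

```text
t: 5.4
tcp_pos: [0.4992, 0.2943, 0.0236]
tool_rot: [0.977, 0.212, 0.0, -0.0]
force: [1.7, 0.3, 0.5]
finger_gap: 0.653
gripper_force: 0.0
```

```bash
python3 -m crank '[{"dp":[0,0,-0.1],"angular":[0,0,0]},{"dp":[0,0,0],"angular":[0,0,0]},{"dp":[0,0,0],"angular":[0,0,0]},{"dp":[0,0,0],"angular":[0,0,0]},{"dp":[0,0,0],"angular":[0,0,0]},{"dp":[0,0,0],"angular":[0,0,0]},{"dp":[0,0,0],"angular":[0,0,0]},{"dp":[0,0,0],"angular":[0,0,0]}]' 1 45
python3 -m crank '[{"dp":[0,0,0.3],"angular":[0,0,0]},{"dp":[0,0,0.5],"angular":[0,0,0]},{"dp":[0,0,0.8],"angular":[0,0,0]},{"dp":[0,0,1],"angular":[0,0,0]},{"dp":[0,0,1],"angular":[0,0,0]},{"dp":[0,0,1],"angular":[0,0,0]},{"dp":[0,0,0.4],"angular":[0,0,0]},{"dp":[0,0,0],"angular":[0,0,0]}]'
```

```text
t: 6.2
tcp_pos: [0.4993, 0.2946, 0.0208]
tool_rot: [0.977, 0.212, 0.001, -0.0]
force: [-0.4, 0.5, 5.2]
finger_gap: 0.271
gripper_force: 44.2
t: 7.0
tcp_pos: [0.4997, 0.2948, 0.1725]
tool_rot: [0.977, 0.212, 0.002, -0.0]
force: [-0.0, 0.2, -1.0]
finger_gap: 0.267
gripper_force: 44.2
```

```bash
python3 -m crank '[{"dp":[0,-0.5,0],"angular":[0,0,0]},{"dp":[0,-0.97,0],"angular":[0,0,5]},{"dp":[0,-0.97,0],"angular":[0,0,5]},{"dp":[0,-0.97,0],"angular":[0,0,5]},{"dp":[0,-0.97,0],"angular":[0,0,5]},{"dp":[0,-0.97,0],"angular":[0,0,5]},{"dp":[0,-0.97,0],"angular":[0,0,5]},{"dp":[0,-0.97,0],"angular":[0,0,5]},{"dp":[0,-0.97,0],"angular":[0,0,5]},{"dp":[0,-0.97,0],"angular":[0,0,5]},{"dp":[0,-0.97,0],"angular":[0,0,5]},{"dp":[0,-0.97,0],"angular":[0,0,5]},{"dp":[0,-0.97,0],"angular":[0,0,5]},{"dp":[0,-0.97,0],"angular":[0,0,5]},{"dp":[0,-0.97,0],"angular":[0,0,0]},{"dp":[0,-0.97,0],"angular":[0,0,0]},{"dp":[0,-0.47,0],"angular":[0,0,0]},{"dp":[0,0,0],"angular":[0,0,0]},{"dp":[0,0,0],"angular":[0,0,0]},{"dp":[0,0,0],"angular":[0,0,0]}]'
python3 - <<'E'
from h import *
s=sense();print(s['tcp_pos'],R.from_quat(s['tool_rot']).as_matrix()[:,0])
i,P,T,K=snap('wrist'); np.savez('pics/w3',i=i,P=P,T=T,K=K); cv2.imwrite('pics/w3.png',cv2.resize(i,(768,576)))
E
```

```text
t: 9.0
tcp_pos: [0.4981, -0.1696, 0.1698]
tool_rot: [0.71, 0.704, -0.0, -0.001]
force: [0.4, 0.3, -1.0]
finger_gap: 0.268
gripper_force: 44.2
[ 0.49806099 -0.16964092  0.16982787] [0.00813531 0.99996586 0.00144523]
```

View pics/w3.png

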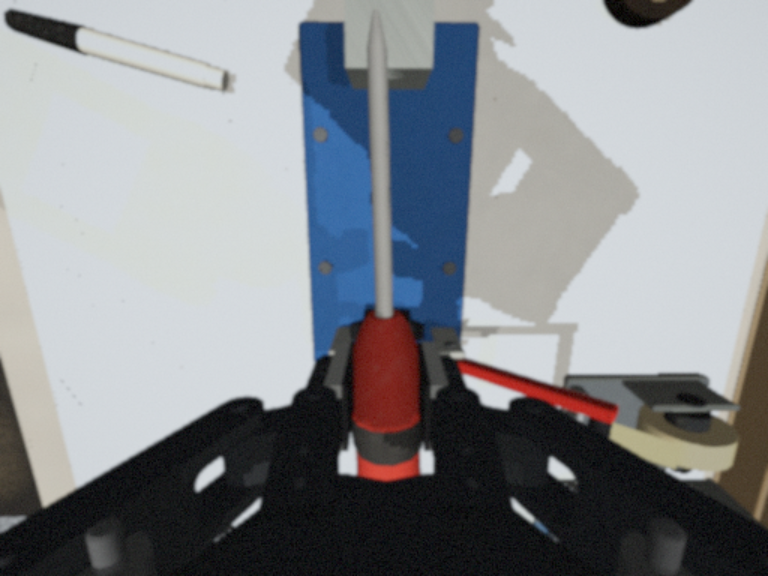

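The driver is held with its shaft from (384,315) to the tip at (376,12). The block's top edge is at y≈70 and spans x 345–433.

Run:
```python
from h import *
d=np.load('pics/w3.npz'); i,P,T,K=[d[k] for k in 'iPTK']; z=P[...,2]; v,u=np.mgrid[:384,:512]
box=lambda a,b,c,e:(u>=a/1.5)&(u<=b/1.5)&(v>=c/1.5)&(v<=e/1.5)
m=box(360,400,5,318)&(z>.13)&(z<.2); q=P[m]; c=q.mean(0); a=np.linalg.svd(q-c,full_matrices=False)[2][0]; a*=np.sign(a[1]); pr=(q-c)@a
print(m.sum(),'axis',a.round(4),'tip',(c+a*np.percentile(pr,99.5)).round(4),'front',(c+a*pr.min()).round(4), 'shaft edges x at tip/front',q[pr>np.percentile(pr,90)][:,[0]].mean(),q[pr<np.percentile(pr,10)][:,0].mean())
m=box(300,480,0,75)&(abs(z-.058)<.006); p=P[m]; e=p[p[:,1]<np.percentile(p[:,1],15)]; print('blk x range',np.percentile(p[:,0],[1,99]).round(4),'front y',np.percentile(p[:,1],1),'z',np.median(p[:,2]))
hsv=cv2.cvtColor(i,cv2.COLOR_BGR2HSV).astype(int); b=(hsv[...,0]>100)&(hsv[...,0]<130)&(hsv[...,1]>120)&(abs(z-.008)<.01)
for y in(-.03,-.08,-.12,-.15):
    g=P[b&(abs(P[...,1]-y)<.003)]; 
    if len(g): print(y,np.percentile(g[:,0],[0.5,99.5]).round(4),np.percentile(g[:,0],[0.5,99.5]).mean().round(4))
```

```text
2517 axis [-1.690e-02  9.999e-01 -8.000e-04] tip [ 0.4961 -0.0559  0.165 ] front [ 0.4977 -0.1479  0.1651] shaft edges x at tip/front 0.49618123974358 0.4975438831917881
blk x range [0.4778 0.523 ] front y -0.043783627668762655 z 0.058547680436373845
-0.03 [0.4453 0.5559] 0.5006
-0.08 [0.4452 0.5554] 0.5003
-0.12 [0.4449 0.554 ] 0.4995
-0.15 [0.4444 0.5544] 0.4994
```

```bash
python3 -m crank '[{"dp":[0.03,0,-0.5],"angular":[0,0,-1.7]},{"dp":[0,0,-0.8],"angular":[0,0,0]},{"dp":[0,0,-0.8],"angular":[0,0,0]},{"dp":[0,0,-0.6],"angular":[0,0,0]},{"dp":[0,0,-0.4],"angular":[0,0,0]},{"dp":[0,0,-0.4],"angular":[0,0,0]},{"dp":[0,0,-0.3],"angular":[0,0,0]},{"dp":[0,0,0],"angular":[0,0,0]},{"dp":[0,0,0],"angular":[0,0,0]}]'
python3 - <<'E'
from h import *
s=sense();print(s['tcp_pos'],R.from_quat(s['tool_rot']).as_matrix()[:,0])
i,P,T,K=snap('wrist'); z=P[...,2]; cv2.imwrite('pics/w4.png',cv2.resize(i,(768,576)))
m=(z>.033)&(z<.06)&(abs(P[...,0]-.498)<.012)&(P[...,1]>-.145)&(P[...,1]<-.05); q=P[m]; c=q.mean(0)
a=np.linalg.svd(q-c,full_matrices=False)[2][0]; a*=np.sign(a[1]); pr=(q-c)@a
print(m.sum(),a.round(4),(c+a*np.percentile(pr,99.5)).round(4),(c+a*pr.min()).round(4))
p=P[(abs(z-.058)<.004)&(P[...,1]>-.05)&(P[...,1]<0)&(abs(P[...,0]-.5)<.04)]; print(np.percentile(p[:,0],[1,99]).round(4),np.percentile(p[:,1],1))
E
```

```text
t: 9.95
tcp_pos: [0.5, -0.1712, 0.0565]
tool_rot: [0.721, 0.693, 0.0, 0.0]
force: [-0.2, 0.5, -1.1]
finger_gap: 0.267
gripper_force: 44.2
[ 0.49996148 -0.17122962  0.05649335] [ 3.87073932e-02  9.99250564e-01 -2.17434391e-04]
2375 [ 0.0134  0.9999 -0.0045] [ 0.5015 -0.0574  0.0514] [ 0.5003 -0.1449  0.0518]Traceback (most recent call last):
  File "<stdin>", line 7, in <module>
    return _quantile_unchecked(
        a, q, axis, out, overwrite_input, method, keepdims, weights)
    return _ureduce(a,
                    func=_quantile_ureduce_func,
    ...<5 lines>...
                    overwrite_input=overwrite_input,
                    method=method)
    r = func(a, **kwargs)
    result = _quantile(arr,
                       quantiles=q,
    ...<2 lines>...
                       out=out,
                       weights=wgt)
    slices_having_nans = np.isnan(arr[-1, ...])
                                  ~~~^^^^^^^^^
IndexError: index -1 is out of bounds for axis 0 with size 0
```

View pics/w4.png

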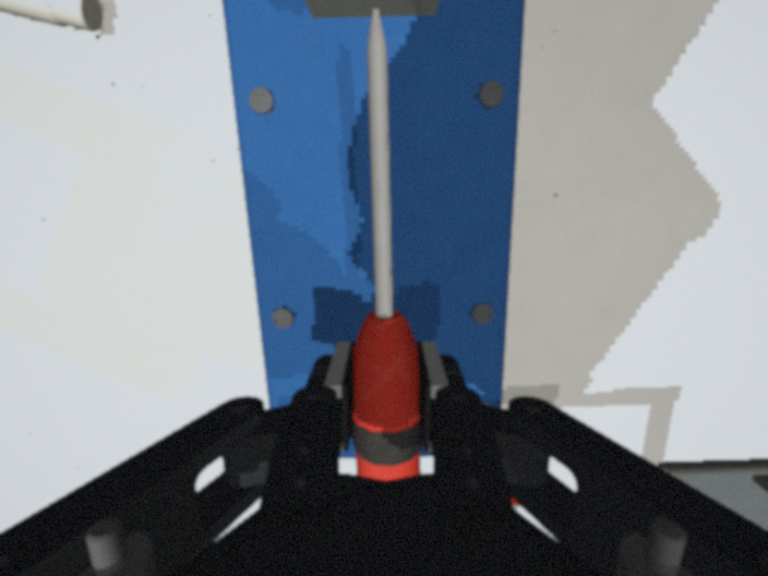

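The shaft points straight at the block face (tip at (377,12)), about 1 mm to +x and 3 mm high; I correct both and slide in.

```bash
python3 -m crank '[{"dp":[-0.04,0,-0.1],"angular":[0,0,0]},{"dp":[0,0,0],"angular":[0,0,0]},{"dp":[0,0.15,0],"angular":[0,0,0]},{"dp":[0,0.15,0],"angular":[0,0,0]},{"dp":[0,0.15,0],"angular":[0,0,0]},{"dp":[0,0.15,0],"angular":[0,0,0]},{"dp":[0.01,0.15,0],"angular":[0,0,0]},{"dp":[0,0,0],"angular":[0,0,0]},{"dp":[0,0,0],"angular":[0,0,0]}]'
python3 -m crank '[{"dp":[0,0.1,0],"angular":[0,0,0]},{"dp":[0,0.1,0],"angular":[0,0,0]},{"dp":[0,0.1,0],"angular":[0,0,0]},{"dp":[0,0,0],"angular":[0,0,0]},{"dp":[0,0,0],"angular":[0,0,0]}]'
```

```text
t: 10.9
tcp_pos: [0.4989, -0.1485, 0.0533]
tool_rot: [0.721, 0.693, -0.0, 0.0]
force: [-0.5, 0.4, -0.7]
finger_gap: 0.265
gripper_force: 44.2
t: 11.4
tcp_pos: [0.4988, -0.1396, 0.0533]
tool_rot: [0.721, 0.693, -0.0, 0.0]
force: [0.3, -0.3, -1.2]
finger_gap: 0.268
gripper_force: 44.2
```

```bash
python3 -m crank '[{"dp":[0,0.06,0],"angular":[0,0,0]},{"dp":[0,0.06,0],"angular":[0,0,0]},{"dp":[0,0,0],"angular":[0,0,0]},{"dp":[0,0,0],"angular":[0,0,0]}]'
python3 -m crank '[{"dp":[0,0.05,0],"angular":[0,0,0]},{"dp":[0,0.02,0],"angular":[0,0,0]},{"dp":[0,0,0],"angular":[0,0,0]},{"dp":[0,0,0],"angular":[0,0,0]}]'
```

```text
t: 11.8
tcp_pos: [0.4992, -0.1366, 0.0534]
tool_rot: [0.721, 0.693, -0.0, 0.001]
force: [-0.8, -3.3, -1.3]
finger_gap: 0.267
gripper_force: 44.2
t: 12.2
tcp_pos: [0.5, -0.1364, 0.0537]
tool_rot: [0.72, 0.694, -0.0, 0.002]
force: [-1.7, -10.1, -0.8]
finger_gap: 0.267
gripper_force: 44.3
```

```bash
python3 -m crank '[{"dp":[0,-0.04,0],"angular":[0,0,0]},{"dp":[0,0,0],"angular":[0,0,0]}]'
python3 -m crank '[{"dp":[0,0,0],"angular":[0,0,0]},{"dp":[0,0,0],"angular":[0,0,0]},{"dp":[0,0,0],"angular":[0,0,0]},{"dp":[0,0,0],"angular":[0,0,0]},{"dp":[0,0,0.3],"angular":[0,0,0]},{"dp":[0,0,0.7],"angular":[0,0,0]},{"dp":[0,0,1],"angular":[0,0,0]},{"dp":[0,0,1],"angular":[0,0,0]},{"dp":[0,0,1],"angular":[0,0,0]},{"dp":[0,0,1],"angular":[0,0,0]},{"dp":[0,-0.5,1],"angular":[0,0,0]},{"dp":[0,-0.5,1],"angular":[0,0,0]},{"dp":[0,-1,0],"angular":[0,0,0]},{"dp":[0,-1,0],"angular":[0,0,0]},{"dp":[0,-1,0],"angular":[0,0,0]},{"dp":[0,0,0],"angular":[0,0,0]},{"dp":[0,0,0],"angular":[0,0,0]}]' 0.35
python3 - <<'E'
from h import *
s=sense();print(s['tcp_pos'],R.from_quat(s['tool_rot']).as_matrix()[:,0])
i,P,T,K=snap('wrist'); np.savez('pics/w5',i=i,P=P,T=T,K=K); cv2.imwrite('pics/w5.png',cv2.resize(i,(768,576)))
E
```

```text
t: 12.4
tcp_pos: [0.4994, -0.1365, 0.0535]
tool_rot: [0.721, 0.693, -0.0, 0.001]
force: [-1.6, -6.0, -1.5]
finger_gap: 0.268
gripper_force: 44.1
t: 14.1
tcp_pos: [0.4983, -0.2551, 0.2635]
tool_rot: [0.721, 0.693, 0.0, -0.0]
force: [0.6, -0.1, -0.4]
finger_gap: 0.653
gripper_force: 0.0
[ 0.49831818 -0.25505413  0.26347982] [4.02234724e-02 9.99190212e-01 9.96573076e-04]
```

View pics/w5.png

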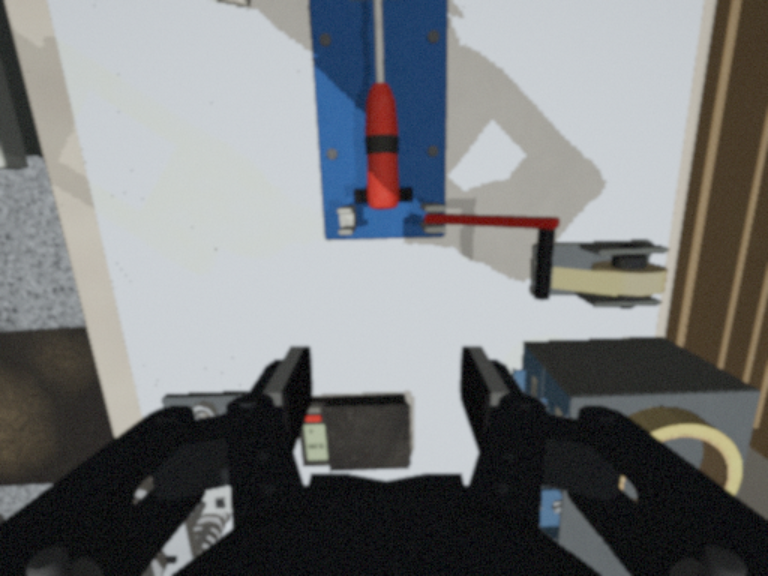

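The driver lies in the saddle, with its butt at (382,206) clear of the keeper's line (bar y≈220). The crank pin is at (545,262), with the dispenser beside it at (600,270) and a drawer cabinet at (640,380).

Run:
```python
from h import *
d=np.load('pics/w5.npz'); i,P,T,K=[d[k] for k in 'iPTK']; z=P[...,2]; v,u=np.mgrid[:384,:512]; V=i.max(-1)
box=lambda a,b,c,e:(u>=a/1.5)&(u<=b/1.5)&(v>=c/1.5)&(v<=e/1.5)
m=box(525,562,225,305)&(z>.09)&(z<.125); p=P[m]; print('pin',len(p),np.median(p,0).round(4),np.percentile(p,[3,97],axis=0).round(4).tolist())
m=box(420,560,210,232)&(z>.03)&(i[...,2]>90)&(i[...,1]<60); p=P[m]; o=np.argsort(p[:,0]); print('bar',p[o[:8]].mean(0).round(4),p[o[-8:]].mean(0).round(4))
for n,b in(('cab',box(520,760,335,420)),('disp',box(560,670,240,305))):
    p=P[b&(z>.02)]; print(n,np.percentile(p,[2,98],axis=0).round(3).tolist())
m=box(365,400,80,210)&(z>.045)&(z<.07); p=P[m]; print('handle',np.percentile(p,[1,99],axis=0).round(4).tolist())
m=box(335,357,202,238)&(z>.03); print('fork',np.median(P[m],0).round(4))
```

```text
pin 607 [ 0.6091 -0.2447  0.1105] [[0.6049, -0.2716, 0.105], [0.6157, -0.2207, 0.1128]]
bar [ 0.5337 -0.2188  0.0483] [ 0.6165 -0.2189  0.1107]
cab [[0.536, -0.377, 0.024], [0.774, -0.244, 0.303]]
disp [[0.655, -0.298, 0.024], [0.732, -0.249, 0.074]]
handle [[0.4857, -0.2061, 0.0459], [0.5107, -0.1152, 0.0586]]
fork [ 0.4663 -0.2176  0.0415]
```

Run:
```python
from h import *
P=np.load('pics/w5.npz')['P']
for q in((540,345),(640,345),(660,360),(720,380),(570,390),(530,420)): print(q,P[int(q[1]/1.5),int(q[0]/1.5)].round(3))
```

```text
(540, 345) [ 0.649 -0.35   0.016]
(640, 345) [ 0.741 -0.35   0.026]
(660, 360) [ 0.74  -0.35   0.059]
(720, 380) [ 0.762 -0.35   0.097]
(570, 390) [ 0.639 -0.35   0.106]
(530, 420) [ 0.534 -0.244  0.304]
```

```bash
python3 -m crank '[{"dp":[0.9,0.05,0],"angular":[0,0,1.6]},{"dp":[0.9,0.05,0],"angular":[0,0,0]},{"dp":[0.9,0.05,0],"angular":[0,0,0]},{"dp":[0.8,0.05,-0.4],"angular":[0,0,0]},{"dp":[0.23,0,-0.8],"angular":[0,0,0]},{"dp":[0,0,-0.9],"angular":[0,0,0]},{"dp":[0,0,-0.9],"angular":[0,0,0]},{"dp":[0,0,-0.8],"angular":[0,0,0]},{"dp":[0,0,-0.7],"angular":[0,0,0]},{"dp":[0,0,-0.5],"angular":[0,0,0]},{"dp":[0,0,-0.35],"angular":[0,0,0]},{"dp":[0,0,0],"angular":[0,0,0]},{"dp":[0,0,0],"angular":[0,0,0]}]'
python3 - <<'E'
import numpy as np
f=np.radians(np.linspace(40,180,15)); x=.539+.094*np.cos(f); z=.045+.094*np.sin(f)
print(np.c_[np.diff(x)/.03,np.diff(z)/.03].round(2).tolist())
E
```

```text
t: 15.45
tcp_pos: [0.6112, -0.2491, 0.1034]
tool_rot: [0.711, 0.703, 0.0, 0.0]
force: [0.9, 0.3, 0.3]
finger_gap: 0.65
gripper_force: 0.0
[[-0.39, 0.39], [-0.45, 0.31], [-0.5, 0.23], [-0.53, 0.14], [-0.54, 0.05], [-0.54, -0.05], [-0.53, -0.14], [-0.5, -0.23], [-0.45, -0.31], [-0.39, -0.39], [-0.31, -0.45], [-0.23, -0.5], [-0.14, -0.53], [-0.05, -0.54]]
```

```bash
python3 -m crank '[{"dp":[0,0,0],"angular":[0,0,0]},{"dp":[0,0,0],"angular":[0,0,0]},{"dp":[0,0,0],"angular":[0,0,0]},{"dp":[0,0,0],"angular":[0,0,0]},{"dp":[0,0,0],"angular":[0,0,0]},{"dp":[0,0,0],"angular":[0,0,0]},{"dp":[0,0,0],"angular":[0,0,0]},{"dp":[0,0,0],"angular":[0,0,0]}]' 1 25
python3 -m crank '[{"dp":[-0.2,0,0.2],"angular":[0,0,0]},{"dp":[-0.19,0,0.19],"angular":[0,0,0]},{"dp":[-0.22,0,0.17],"angular":[0,0,0]},{"dp":[-0.23,0,0.14],"angular":[0,0,0]},{"dp":[0,0,0],"angular":[0,0,0]},{"dp":[0,0,0],"angular":[0,0,0]}]'
```

```text
t: 16.25
tcp_pos: [0.6117, -0.2495, 0.1034]
tool_rot: [0.711, 0.703, 0.001, 0.001]
force: [3.0, 0.3, 2.8]
finger_gap: 0.132
gripper_force: 24.6
t: 16.85
tcp_pos: [0.5878, -0.2493, 0.1256]
tool_rot: [0.711, 0.703, 0.002, 0.003]
force: [6.2, 2.0, 6.6]
finger_gap: 0.124
gripper_force: 24.7
```

```bash
python3 -m crank '[{"dp":[-0.24,0,0.15],"angular":[0,0,0]},{"dp":[-0.25,0,0.14],"angular":[0,0,0]},{"dp":[-0.26,0,0.08],"angular":[0,0,0]},{"dp":[-0.27,0,0.06],"angular":[0,0,0]},{"dp":[-0.27,0,0.03],"angular":[0,0,0]},{"dp":[-0.27,0,0.02],"angular":[0,0,0]},{"dp":[-0.27,0,-0.02],"angular":[0,0,0]},{"dp":[-0.27,0,-0.03],"angular":[0,0,0]},{"dp":[-0.27,0,-0.06],"angular":[0,0,0]},{"dp":[-0.26,0,-0.08],"angular":[0,0,0]},{"dp":[-0.25,0,-0.11],"angular":[0,0,0]},{"dp":[-0.25,0,-0.12],"angular":[0,0,0]},{"dp":[0,0,0],"angular":[0,0,0]},{"dp":[0,0,0],"angular":[0,0,0]}]'
```

```text
t: 18.25
tcp_pos: [0.4901, -0.2485, 0.1247]
tool_rot: [0.711, 0.703, -0.001, -0.002]
force: [-0.5, 3.8, -0.1]
finger_gap: 0.128
gripper_force: 25.2
```

```bash
python3 -m crank '[{"dp":[-0.23,0,-0.15],"angular":[0,0,0]},{"dp":[-0.22,0,-0.16],"angular":[0,0,0]},{"dp":[-0.2,0,-0.19],"angular":[0,0,0]},{"dp":[-0.19,0,-0.2],"angular":[0,0,0]},{"dp":[-0.16,0,-0.22],"angular":[0,0,0]},{"dp":[-0.15,0,-0.23],"angular":[0,0,0]},{"dp":[-0.12,0,-0.25],"angular":[0,0,0]},{"dp":[-0.11,0,-0.25],"angular":[0,0,0]},{"dp":[-0.08,0,-0.26],"angular":[0,0,0]},{"dp":[-0.06,0,-0.27],"angular":[0,0,0]},{"dp":[0,0,0],"angular":[0,0,0]},{"dp":[0,0,0],"angular":[0,0,0]}]'
```

```text
t: 19.45
tcp_pos: [0.4463, -0.2491, 0.0594]
tool_rot: [0.711, 0.703, 0.0, -0.0]
force: [3.0, 5.3, -0.2]
finger_gap: 0.13
gripper_force: 24.3
```

```bash
python3 -m crank '[{"dp":[-0.03,0,-0.2],"angular":[0,0,0]},{"dp":[-0.02,0,-0.2],"angular":[0,0,0]},{"dp":[0,0,-0.15],"angular":[0,0,0]},{"dp":[0,0,0],"angular":[0,0,0]},{"dp":[0,0,0],"angular":[0,0,0]}]'
```

```text
t: 19.95
tcp_pos: [0.4455, -0.2499, 0.0453]
tool_rot: [0.711, 0.703, 0.0, 0.002]
force: [2.4, 5.4, 16.5]
finger_gap: 0.125
gripper_force: 26.6
```

```bash
python3 -m crank '[{"dp":[0,0,0.02],"angular":[0,0,0]},{"dp":[0,0,0],"angular":[0,0,0]},{"dp":[0,0,0],"angular":[0,0,0]},{"dp":[0,0,0],"angular":[0,0,0]},{"dp":[0,0,0],"angular":[0,0,0]},{"dp":[0,-0.2,0.4],"angular":[0,0,0]},{"dp":[0,-0.3,0.7],"angular":[0,0,0]},{"dp":[0,0,1],"angular":[0,0,0]},{"dp":[0,0,1],"angular":[0,0,0]},{"dp":[0,0,1],"angular":[0,0,0]},{"dp":[0,0,1],"angular":[0,0,0]},{"dp":[0,0,1],"angular":[0,0,0]},{"dp":[0,0,0],"angular":[0,0,0]},{"dp":[0,0,0],"angular":[0,0,0]}]' 0.35
python3 - <<'E'
from h import *
i,P,T,K=snap('wrist'); z=P[...,2]; cv2.imwrite('pics/w6.png',cv2.resize(i,(768,576)))
hsv=cv2.cvtColor(i,cv2.COLOR_BGR2HSV).astype(int); red=((hsv[...,0]<8)|(hsv[...,0]>172))&(hsv[...,1]>120)
m=red&(z>.03)&(abs(P[...,1]+.218)<.009)&(P[...,0]>.43)&(P[...,0]<.56); p=P[m]; print(len(p),np.polyfit(p[:,0],p[:,2],1),np.ptp(p[:,0]),np.percentile(p,[2,50,98],axis=0).round(4).tolist())
h=P[red&(z>.04)&(P[...,1]>-.21)&(P[...,1]<-.11)&(abs(P[...,0]-.5)<.02)]; print('handle',np.percentile(h,[1,99],axis=0).round(4).tolist())
E
```

```text
t: 21.35
tcp_pos: [0.4445, -0.2642, 0.2276]
tool_rot: [0.711, 0.703, -0.0, 0.001]
force: [0.1, -0.6, -0.5]
finger_gap: 0.649
gripper_force: 0.0
658 [-0.00102359  0.05177544] 0.10426009808057018 [[0.4431, -0.2212, 0.0492], [0.4923, -0.2173, 0.0513], [0.5425, -0.2136, 0.0528]]
handle [[0.4859, -0.2066, 0.0441], [0.5106, -0.1162, 0.0584]]
```

View pics/w6.png

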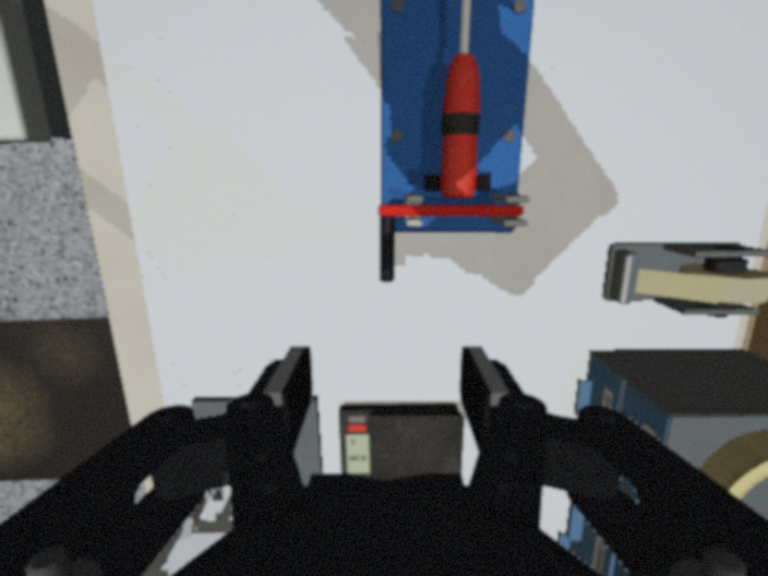

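The keeper bar lies level from (382,211) to (522,211) in the fork, slope about 0.001, behind the handle butt at (458,195). The driver hasn't moved and the gripper is clear.

```bash
python3 -c "
from station import order
print(order.sign_off())"
```

```text
the job is handed in; nothing more can be done
None
```

The screwdriver is bottomed in the bore with its handle in the V saddle, the keeper lies fully down in the catch fork, the gripper is clear, and I handed the job in at about 21 s; sign-off returned no verdict.

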